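Slide the loaded caddy tray over the pipe gap

ROBOT

A 6-joint arm with a two-finger parallel gripper is mounted at the origin on the work surface. World frame = base frame: x ahead of the robot, y to its left, z up, the work surface at z = 0. Lengths are in m, angles in rad, forces in N, time in s.
With the tool pointing down it reaches from about 0.325 to 0.775 m from the base axis. Payload 5.5 kg.
Tool frame: the origin (TCP) lies between the finger pads; the fingertips stand 8 mm ahead of it and the grasp point (between the pads) lies 11 mm behind it (tcp_to_tips is the distance from the TCP to the fingertips, in m); z points along the fingers, y is the line along which they close (so a half turn about z gives the same grasp; the last joint's range is limited). The gripper opens to 88 mm and grips with 3 to 60 N. Pads are 20 mm wide; open, the fingers measure 115 mm over their backs; the gripper's body (75 mm by 178 mm) begins 61 mm behind the grasp point.
Start: joints at [-1.217, 0.091, 1.231, -0, 1.82, -0.057], TCP at [0.24, -0.55, 0.207] pointing down, gripper open.
Joint ranges: [-2.87, 2.87], [-0.86, 2.18], [0.17, 2.46], [-1.51, 4.65], [0.06, 2.69], [-2.65, 2.65]. Speed limits (rad/s): [2.57, 2.57, 3.01, 3.14, 3.14, 3.14].

INTERFACE

Orientations are given as a unit quaternion [w, x, y, z].
In Python, from bench import * gives the robot as it stands. Calls block until the motion is done:
- move_to(position, orientation): joint-space move of the TCP to a pose.
- move_l(position, speed=0.15, orientation=None): straight line of the TCP; orientation=None keeps the orientation; speed is the mean speed in m/s.
- movej(angles): joint-space move.
- gripper_open() and close(): open the fingers fully, or close them until they stop; the grip force is fixed at half the most.
- hold(seconds).
- inverse_kinematics(position, orientation): joint angles nearest the present ones, or None.
- state(): the state.
- get_image(name): name is "side" or "top" or "wrist"; returns a dict with "frame" (384x512x3 uint8, blue, green, red), "depth" (384x512 float32, m along the optical axis (not along the pixel's ray), 0 where there is no reading), "camera_matrix" (3x3 intrinsics, pixels), "view" (4x4, takes a point from world to camera coordinates). Camera axes: x right, y up, looking along -z (the intrinsics and any distortion apply to the point x, -y, -z); pixel columns grow to the right and rows downward; lengths in m; the calibration is good to about 2 mm. The wrist camera is an equidistant fisheye: a pixel r from the principal point sees the ray r / f radians off the axis. A picture is of the moment at which its call begins.
A pose or a line that the arm cannot do raises IKError and nothing moves.
- job_done(): hands the job in; it is judged then, once.
The state is a dict: "time": time; "joint_pos": joint angles; "dq": joint speeds; "joint_torque": joint torques, N m; "ee_pos": TCP position; "ee_rot": TCP orientation; "ft_force": force on the tool from outside, world axes, zero at the start; "moment": the same for the moment, N m; "finger_gap": finger opening in m; "finger_force": force on a finger pad.
Only numpy, scipy, OpenCV 4.12 (cv2) and the standard library are available. Lean on these libraries where they do the work, as an engineer would, in place of code of your own. Each camera call takes 0.05 s, during which the arm holds its last target. There are 200 camera calls.

TASK

Clear the left riser under the sink so the stop valve can be got at: take the tray by its handle bar and slide it, with the bottle standing in it, over the pipe gap and straight onto the right riser until its front end rests against the end stop there, then let go. Keep it flat on the risers all the way: its front must not sag into the gap, and it is not to be lifted or carried. Push and press gently, so that the end stop stays where it is set, and leave everything else alone.

Things in the scene. Friction and masses are not known exactly. Their poses are not given: they have to be found in the camera images.
- tray: Off-white plastic caddy tray, 160 (x) by 240 (y) mm, walls 32 mm high, 0.3 to 0.42 kg, a 20 mm high scouring pad loose in it, on two 10 mm wide runners under it, swept up 7 mm at the front. Origin: centre of its underside; z up. Front end at y = -120 mm, handle end at y = +120 mm. Starts on the left riser, front end to the gap; travels along its -y.
- handle (a point): Centre of the tray's handle bar, at tray y = +114 mm, 56 mm above the underside; axes as the tray's. Flat bar 120 mm long (x), 12 mm thick (y), 16 mm high, on a post at each end (x = +-54 mm) above the rear wall; 16 mm of free air under it. Pinch it from above across the 12 mm (fingers closing along tray y).
- nose (a point): Middle of the tray's front wall face, at tray y = -120 mm, 20 mm above the underside: the upright flat face, 160 mm wide, that meets the end stop. The loaded tray balances only 66 to 78 mm behind this face, less than the gap's width: at the gap its handle end must be held down (4 to 9 N) or it tips in. It slides at 2 to 6 N; keep the press on the handle under 25 N.
- bottle: Blue glass swing-top bottle, 70 mm diameter, 220 mm high, 0.5 to 0.7 kg, standing loose in a square bay of the tray at its front end (tray x = 0, y = -76 mm). Origin: centre of its foot; z up.
- riser_near: Left (+y) grey plastic shelf riser, fixed, deck 270 (x) by 260 (y) mm, 100 mm high. Origin: centre of its foot, so the deck is at z = +100 mm, its edge at the gap at y = -130 mm; z up. The tray starts on its front (-x) part; a scoop lies behind the tray's lane.
- riser_far: Right (-y) grey plastic shelf riser, fixed, deck 270 (x) by 300 (y) mm, 100 mm above its origin (centre of its foot), 0 to 3 mm lower than the left one's. Edge at the gap: y = +150 mm. The gap is 130 to 150 mm wide, a waste pipe lies low in it. In line with the left riser to about 1 degree and 4 mm. The tray's lane is at riser x = -45 mm (its middle).
- lane_end (a point): Point on the right riser's deck in the middle of the tray's lane, 100 mm beyond the riser's centre (riser x = -45, y = -100 mm); axes as the riser's. The end stop, an upright grey plate 40 mm high across the lane, is set with its face here or up to 40 mm beyond (-y); where is not measured. It is held by friction and slips at about 17 N.

How it is judged:
On the way, in this order (a step that is already met when the one before it is completed fails the run):
1. the tray bridges the gap, lying level on both risers (y of nose in the frame of riser_far below 0.14 m and contact force between tray and riser_far_c0 above 0.5 N and angle between tray's own z axis and vertical below 0.05 rad), for 0.1 s.
2. the tray's front end touches the end stop (contact force between tray and end_stop_c0 above 0.5 N), for 0.04 s.
At the end, for the whole second after the job is handed in: The tray lies flat on the right riser, in its lane (from 20 mm in front of to 25 mm behind its middle) and square to it (within 4.5 degrees), its front end within 2.5 mm of the end stop, the bottle still upright in its bay, everything released and at rest (y of end_stop_c0 in the frame of tray above -0.1255 m and z of tray in the frame of riser_far below 0.102 m and x of tray in the frame of riser_far between -0.065 and -0.02 m and angle between the y axis of tray and the y axis of riser_far, either way round below 0.08 rad and angle between tray's own z axis and vertical below 0.02 rad and angle between bottle's own z axis and vertical below 0.05 rad and horizontal distance between bottle and tray below 0.09 m and linear speed of tray below 0.01 m/s and linear speed of bottle below 0.02 m/s); the robot touches nothing.
It fails at once if the tray sags or tips by more than 3 degrees (angle between tray's own z axis and vertical above 0.055 rad).
It fails at once if the tray is lifted more than 10 mm off the risers (z of tray in the frame of riser_near above 0.11 m).
It fails at once if the end stop is shoved more than 3 mm from where it was set (distance of end_stop_c0 from where it was at the start of the episode above 0.003 m).
It fails at once if the tray is pressed down on a riser's deck with more than 40 N, its own loaded weight of about 10 N included (contact force between tray and riser_near_c0 above 40 N or contact force between tray and riser_far_c0 above 40 N).
It fails at once if another thing on the risers or the cupboard floor is moved by more than 20 mm (distance of any of scoop, soda_jar, bottle_brush, washing_up_liquid, basin, soap_block from where it was at the start of the episode above 0.02 m).
It also fails if it takes over 64 s, if anything falls off the work surface, if the arm or the gripper's body presses on something with over 40 N, if the wrist force passes 120 N, or if a joint passes its speed limit or range.

## Working session

There is one attempt and no reset: what is moved stays moved. The work goes in short steps, each a Python script; the robot and the scene stay as the last script left them, time stands still between calls to the robot, and variables do not carry over. Pictures are saved under pics/ and viewed, at most 10 in all, crops included, and the job is handed in when it is done.

```bash
mkdir -p pics; ls; python3 - <<'E'
from bench import *
import cv2,numpy as np
s=state();print(s['time'],s['ee_pos'],s['ee_rot'],s['ft_force'],s['finger_gap'])
ims=[get_image(n) for n in("top","side")]
for n,i in zip(("top","side"),ims):
    np.savez(n+'.npz',**i); print(n,i['camera_matrix'].tolist(),np.round(i['view'],4).tolist(), {k:v for k,v in i.items() if k not in('frame','depth','camera_matrix','view')})
    cv2.imwrite(f'pics/{n}0.png',i['frame'])
E
```

```text
pics
0.0 [ 0.23947801 -0.54978824  0.20571639] [-9.43459739e-04  9.78980595e-01  2.03951176e-01 -1.50586212e-04] [-0.26243432 -0.26557029  0.69663976] 0.08817470024818803
top [[449.5613258282605, 0.0, 263.91314358923387], [0.0, 449.5613258282605, 193.66903221659845], [0.0, 0.0, 1.0]] [[-0.0181, -0.9995, -0.0241, 0.032], [0.9854, -0.0219, 0.1688, -0.5506], [-0.1692, -0.0207, 0.9854, -1.0166], [0.0, 0.0, 0.0, 1.0]] {}
side [[411.9869553236251, 0.0, 256.6595797002483], [0.0, 411.9869553236251, 191.39707194433677], [0.0, 0.0, 1.0]] [[-0.7249, -0.6888, 0.0109, 0.4111], [0.5483, -0.5672, 0.6146, -0.3695], [-0.4171, 0.4514, 0.7888, -0.8227], [0.0, 0.0, 0.0, 1.0]] {}
```

View pics/top0.png

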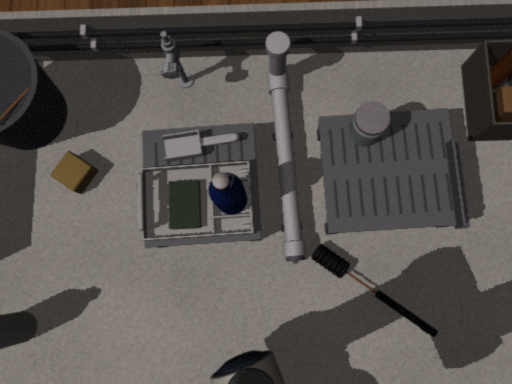

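View pics/side0.png

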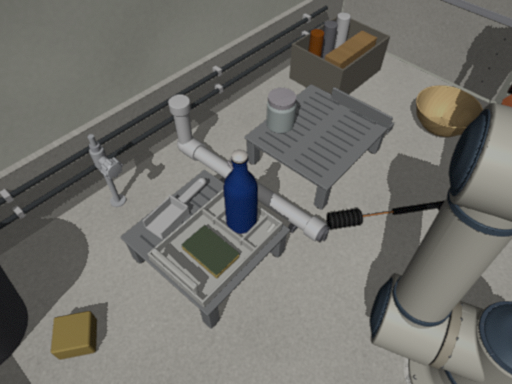

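The top view shows the tray at about (143–253, 163–240) with its handle at (142, 200). The bottle is at (228, 193) and the right riser at (320–460, 110–232). The end stop is near (457, 185), the jar at (371, 120). I'll measure these with the depth images.

```bash
cat > h.py <<'E'
import numpy as np,cv2
def cloud(i):
    K=i['camera_matrix'];d=i['depth'];v,u=np.mgrid[:d.shape[0],:d.shape[1]]
    P=np.stack([(u-K[0,2])/K[0,0]*d,-(v-K[1,2])/K[1,1]*d,-d],-1)
    V=i['view'];W=(P-V[:3,3])@V[:3,:3];W[d<=0]=np.nan
    return W
def rect(p):
    (c,s,a)=cv2.minAreaRect((p*1000).astype(np.float32)); return np.round(c,1),np.round(s,1),round(a,2)
E
python3 - <<'E'
from h import *
for n in('top','side'):
    i=dict(np.load(n+'.npz'));W=cloud(i);x,y,z=np.moveaxis(W,-1,0)
    def sel(nm,m,zz):
        m=(m&(z>zz[0])&(z<zz[1])).astype(np.uint8)
        k,l,st,_=cv2.connectedComponentsWithStats(m,connectivity=8)
        j=1+np.argmax(st[1:,4]);q=W[l==j];r=rect(q[:,:2]);print(n,nm,len(q),*r,'zmed',np.round(np.median(q[:,2]),4))
        return q
    with np.errstate(invalid='ignore'):
        reg=(x>0.3)&(x<0.75)
        a=sel('far deck',reg&(y<-0.09)&(y>-.5),(.085,.11))
        b=sel('near deck',reg&(y>-0.05)&(y<.4),(.085,.108))
        c=sel('tray rim',reg&(y>-0.05)&(y<.4),(.122,.142))
        d=sel('handle',reg&(y>0.15)&(y<.4),(.146,.18))
        e=sel('stop',reg&(y<-0.3)&(y>-.55),(.115,.16))
        f=sel('jar',reg&(y<-0.1)&(y>-.4),(.16,.3))
        g=sel('bottle',reg&(y>-0.05)&(y<.2),(.2,.4))
E
```

```text
top far deck 14274 [ 590.5 -268.2] [277.9 310.8] 2.53 zmed 0.0998
top near deck 4744 [569.7 165.5] [270.8 260.6] 2.86 zmed 0.1011
top tray rim 1504 [518.9 195.7] [105.2  69. ] 1.6 zmed 0.1305
top handle 389 [520.7 282. ] [118.   13.4] 2.61 zmed 0.1636
top stop 650 [ 553.8 -403.3] [189.3  20. ] 2.62 zmed 0.134
top jar 1125 [ 681.4 -209.2] [73.1 72.6] 29.94 zmed 0.196
top bottle 1069 [525.9  90.9] [61.2 68.9] 20.13 zmed 0.2626
side far deck 7337 [ 588.4 -266.9] [277.2 312.7] 2.29 zmed 0.0985
side near deck 3681 [568.2 165.4] [272.1 261.2] 2.87 zmed 0.1
side tray rim 1531 [516.8 196.2] [106.8  68.4] 1.81 zmed 0.1297
side handle 445 [519.1 282.6] [118.9  12.6] 2.4 zmed 0.1631
side stop 547 [ 551.8 -396.8] [189.1  11.1] 1.98 zmed 0.1291
side jar 710 [ 680.3 -206.6] [72.9 73.1] 56.29 zmed 0.1935
side bottle 1515 [520.7  99.8] [68.9 51. ] 47.37 zmed 0.2568
```

The handle bar is at (0.520, 0.282) with its top at z = 0.164 and a yaw of about 2.6°. Sliding straight along the tray's own axis ends in the lane middle, with the stop face at y ≈ -0.393. Next I'll go above the handle and look.

```bash
cat >> h.py <<'E'
th=np.radians(2.6); Q=[0,np.cos(th/2),np.sin(th/2),0]
H0=np.array([.520,.2823]); D=np.array([np.sin(th),-np.cos(th)])
E
python3 - <<'E'
from h import *
from bench import *
for p in ([.52,.2823,.42],[.52,.2823,.144],[.54,-.16,.144]):print(p,np.round(inverse_kinematics(p,Q),2) if inverse_kinematics(p,Q) is not None else None)
s=state();p=s['ee_pos']
move_l([p[0]+.1,p[1]+.1,.42],.25)
move_to([.52,.2823,.42],Q)
move_l([.52,.2823,.21],.2)
hold(.3)
s=state();print(s['time'],np.round(s['ee_pos'],4),np.round(s['ft_force'],2))
i=get_image('wrist');cv2.imwrite('pics/w1.png',i['frame']);np.savez('w1.npz',**i)
E
```

```text
[0.52, 0.2823, 0.42] [ 0.44  0.25  0.66 -0.    2.23  1.97]
[0.52, 0.2823, 0.144] [ 0.44  0.07  1.37 -0.    1.71  1.97]
[0.54, -0.16, 0.144] [-0.35 -0.01  1.45 -0.    1.71  1.18]
5.4417 [0.5202 0.2824 0.2107] [-0.74 -0.1   0.52]
```

View pics/w1.png

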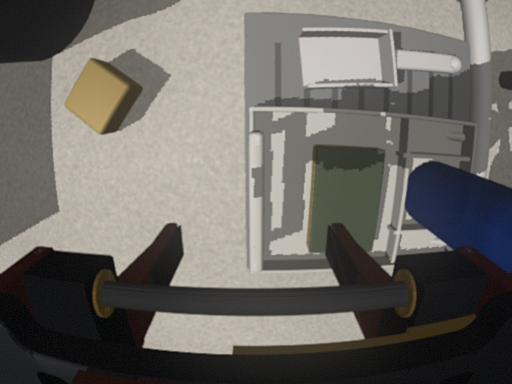

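The wrist view shows the bar at (256, 130–270), centred between the fingertips (180 and 333) and square to them. I'll descend and grip.

```bash
python3 - <<'E'
from h import *
from bench import *
def pr(t):
    s=state();print(t,round(s['time'],2),np.round(s['ee_pos'],4),np.round(s['ft_force'],2),round(s['finger_gap'],4),s['finger_force'])
move_l([*H0,.1455],.08);hold(.3);pr('down')
close();hold(.4);pr('closed')
z=.1455
for k in range(4):
    z-=.0005;move_l([*H0,z],.02);hold(.2);pr(round(z,4))
    if state()['ft_force'][2]>10:break
E
```

```text
down 6.75 [0.5202 0.2824 0.146 ] [ 0.43  0.44 -0.16] 0.0878 0.0
closed 8.32 [0.5201 0.282  0.1455] [-0.54 -3.25  0.9 ] 0.0111 29.99979704618454
0.145 8.77 [0.5202 0.2822 0.1454] [-0.38 -5.08  4.75] 0.0109 30.000452399253845
0.1445 9.22 [0.5202 0.2822 0.1454] [-0.63 -5.22  5.92] 0.0113 30.0007563829422
0.144 9.67 [0.5202 0.2822 0.1454] [-1.41 -4.9   7.5 ] 0.011 30.001218616962433
0.1435 10.12 [0.5202 0.2822 0.1453] [-1.87 -5.75  7.78] 0.0113 30.002316534519196
```

The grip holds, and the arm is compliant at roughly 2.5 N/mm. Next I'll slide with the press held near 12 N until the tray bridges the gap.

```bash
cat >> h.py <<'E'
def slide(b,d,z,d1,step,speed,target,zlim,gain=.00015,ymax=None):
    while d<d1-1e-6:
        st=min(step,d1-d);d+=st
        b.move_l([*(H0+D*d),z],speed)
        s=b.state();f=s['ft_force'];p=s['ee_pos']
        print(f"d{d*1000:.0f} t{s['time']:.2f} zc{z*1000:.2f} z{p[2]*1000:.2f} lag{(np.dot(p[:2]-H0,D)-d)*1000:.1f} f",np.round(f,1),round(s['finger_gap']*1000,1))
        if p[2]>.1515 or p[2]<.139 or (ymax and f[1]>ymax): print('STOP');break
        z=float(np.clip(z+np.clip((f[2]-target)*gain,-.0008,.0008),*zlim))
    return d,z
E
python3 - <<'E'
from h import *
import bench
d,z=slide(bench,0,.1430,.190,.015,.04,12,(.138,.146),ymax=20)
bench.hold(.2);print(d,z)
for n in('side','top'):
    i=bench.get_image(n);cv2.imwrite(f'pics/{n}1.png',i['frame']);np.savez(n+'1.npz',**i)
E
```

```text
d15 t10.64 zc143.00 z145.39 lag-2.9 f [-0.5  4.5  7.4] 11.4
d30 t11.17 zc142.31 z145.34 lag-3.3 f [-0.8  4.8 10.1] 11.4
d45 t11.69 zc142.03 z145.35 lag-3.4 f [-0.8  5.5  9.9] 11.3
d60 t12.22 zc141.72 z145.34 lag-3.6 f [-1.3  4.4 11.5] 11.3
d75 t12.74 zc141.64 z145.35 lag-3.5 f [-0.3  6.1 11. ] 11.2
d90 t13.27 zc141.49 z145.34 lag-3.6 f [-0.8  5.7 12.4] 11.5
d105 t13.79 zc141.55 z145.35 lag-3.5 f [-1.1  5.5 12.9] 11.1
d120 t14.32 zc141.68 z145.36 lag-3.4 f [ 0.4  5.6 11.1] 11.5
d135 t14.84 zc141.55 z145.39 lag-3.5 f [-1.   6.6 14. ] 11.2
d150 t15.37 zc141.84 z145.44 lag-3.5 f [-0.3  6.3 11.4] 11.1
d165 t15.89 zc141.76 z145.91 lag-3.8 f [-0.7  6.8 13.8] 11.6
d180 t16.42 zc142.03 z147.04 lag-4.0 f [-0.7  8.5 16.6] 11.3
d190 t16.82 zc142.72 z146.50 lag-3.3 f [ 0.5  5.3 13.6] 11.3
0.19 0.14295579104822123
```

View pics/side1.png

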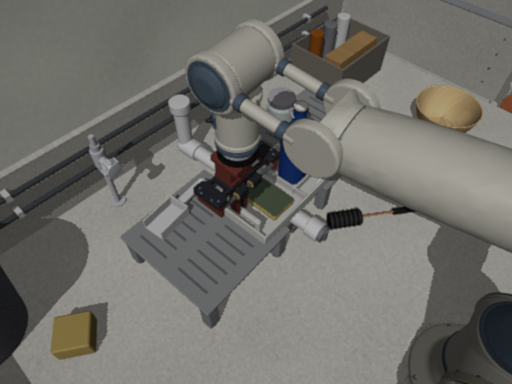

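The tray now bridges the gap level, with the bottle upright at (292, 150) and the handle z only 1 mm up. I'll ease the press off before the rear leaves the left riser, then carry on lightly.

```bash
python3 - <<'E'
from h import *
import bench
d,z=slide(bench,.190,.1438,.220,.010,.04,4,(.142,.147),gain=.0003,ymax=20)
d,z=slide(bench,d,z,.245,.0085,.04,.5,(.142,.147),gain=.0003,ymax=20)
d,z=slide(bench,d,z,.415,.015,.04,-.3,(.1415,.1462),gain=.0002,ymax=16)
bench.hold(.2);print(d,z)
for n in('side','top'):
    i=bench.get_image(n);cv2.imwrite(f'pics/{n}2.png',i['frame']);np.savez(n+'2.npz',**i)
E
```

```text
d200 t17.52 zc143.80 z145.54 lag-1.6 f [0.3 1.6 7.2] 11.2
d210 t17.92 zc144.60 z145.49 lag-1.4 f [0.7 3.4 5.4] 11.0
d220 t18.32 zc145.01 z145.44 lag-0.7 f [0.2 3.9 5.3] 11.6
d228 t18.68 zc145.39 z145.43 lag-0.0 f [-0.1  3.   3.1] 11.4
d237 t19.05 zc146.16 z145.46 lag0.6 f [-0.5  0.7 -0.2] 11.0
d245 t19.40 zc145.96 z145.47 lag0.7 f [-0.6 -0.5 -1.1] 11.4
d260 t19.93 zc145.48 z145.26 lag1.0 f [ 0.8 -1.3 -3.2] 11.5
d275 t20.45 zc144.90 z144.83 lag0.8 f [ 0.8 -1.8 -1.9] 11.3
d290 t20.98 zc144.59 z144.60 lag0.9 f [ 0.3  0.4 -0.7] 11.2
d305 t21.50 zc144.51 z144.55 lag0.9 f [ 0.4 -1.1 -0.4] 11.2
d320 t22.02 zc144.50 z144.56 lag0.9 f [ 0.3 -0.3  0.6] 11.6
d335 t22.55 zc144.67 z144.59 lag0.8 f [ 0.6 -1.4  0.2] 11.5
d350 t23.07 zc144.77 z144.60 lag1.0 f [ 0.3 -0.7 -1.7] 11.7
d365 t23.60 zc144.49 z144.57 lag0.9 f [ 0.8 -1.4 -0.4] 11.0
d380 t24.12 zc144.48 z144.57 lag0.8 f [-0.5 -0.1  0.6] 11.5
d395 t24.65 zc144.65 z144.59 lag0.7 f [ 0.5 -0.4 -0.1] 11.6
d410 t25.18 zc144.70 z144.60 lag0.9 f [ 1.  -0.9  0.2] 11.1
d415 t25.45 zc144.81 z144.63 lag0.4 f [ 0.1  0.4 -0.6] 11.6
0.415 0.14474356141860384
```

View pics/top2.png

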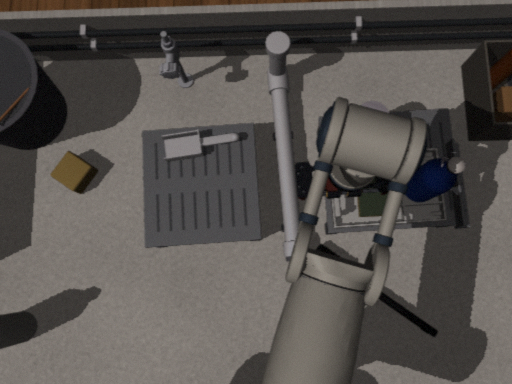

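The tray is on the right riser. Its front is near (447, 190), about 25 mm short of the stop, and the bottle is standing. I'll approach the stop in small steps and watch fy.

```bash
python3 - <<'E'
from h import *
import bench
d,z=slide(bench,.415,.14474,.430,.003,.015,-.3,(.1435,.1455),gain=.0001,ymax=5.5)
if d>.4299: d,z=slide(bench,d,z,.465,.001,.01,-.3,(.1435,.1455),gain=.0001,ymax=5.5)
bench.hold(.2);print(d,z,np.round(bench.state()['ft_force'],2))
E
```

```text
d418 t26.10 zc144.74 z144.75 lag-0.4 f [0.6 3.  0.6] 11.3
d421 t26.45 zc144.83 z144.80 lag0.3 f [ 0.7  1.8 -0.7] 11.3
d424 t26.80 zc144.79 z144.76 lag0.3 f [ 0.1  1.4 -1.1] 11.2
d427 t27.15 zc144.71 z144.70 lag0.3 f [-0.6  2.7 -1.1] 11.4
d430 t27.50 zc144.62 z144.68 lag0.3 f [-0.2  2.8 -0.7] 11.2
d431 t27.75 zc144.59 z144.64 lag0.0 f [0.  3.1 0.2] 11.3
d432 t28.00 zc144.64 z144.63 lag0.0 f [-0.5  3.6  0. ] 11.4
d433 t28.25 zc144.67 z144.64 lag0.1 f [-0.3  3.4 -0.9] 11.2
d434 t28.50 zc144.62 z144.60 lag0.1 f [ 0.1  2.7 -0.6] 11.2
d435 t28.75 zc144.59 z144.64 lag0.1 f [-0.2  3.7  0.2] 11.1
d436 t29.00 zc144.64 z144.62 lag0.1 f [-1.   3.2  0.2] 11.0
d437 t29.25 zc144.69 z144.66 lag0.1 f [ 0.5  3.  -0.4] 11.4
d438 t29.50 zc144.68 z144.66 lag0.1 f [-1.3  2.9 -0. ] 11.5
d439 t29.75 zc144.71 z144.66 lag0.1 f [ 0.4  2.4 -0.2] 11.1
d440 t30.00 zc144.72 z144.69 lag0.1 f [-0.8  2.4 -0.4] 11.3
d441 t30.25 zc144.71 z144.68 lag0.1 f [ 0.1  4.1 -0.4] 11.0
d442 t30.50 zc144.69 z144.67 lag0.1 f [-0.3  2.8 -0.1] 11.0
d443 t30.75 zc144.72 z144.70 lag0.1 f [-0.   3.1 -0.7] 11.3
d444 t31.00 zc144.68 z144.65 lag0.1 f [-0.3  2.7  0.1] 11.3
d445 t31.25 zc144.72 z144.69 lag0.1 f [-0.2  2.3 -0.3] 11.1
d446 t31.50 zc144.71 z144.70 lag-0.3 f [0.8 5.3 0.4] 11.1
d447 t31.75 zc144.78 z144.79 lag-1.2 f [ 0.9  6.7 -0.5] 11.3
STOP
0.447 0.14478375632603552 [1.26 8.03 0.1 ]
```

Contact came at d ≈ 446 mm, with about 5 N on the stop. I'll release, rise straight up, and check.

```bash
python3 - <<'E'
from h import *
import bench
bench.gripper_open();bench.hold(.3)
p=H0+D*.447
bench.move_l([*p,.30],.12)
bench.move_l([.40,-.02,.42],.2)
bench.hold(.3);print(bench.state()['time'],bench.state()['ft_force'])
for n in('side','top'):
    i=bench.get_image(n);np.savez(n+'3.npz',**i);cv2.imwrite(f'pics/{n}3.png',i['frame'])
    W=cloud(i);x,y,z=np.moveaxis(W,-1,0)
    with np.errstate(invalid='ignore'):
        for nm,m in (('handle',(x>.45)&(x<.63)&(y<-.13)&(y>-.19)&(z>.146)&(z<.18)),('stop',(x>.44)&(x<.66)&(y<-.38)&(y>-.43)&(z>.134)&(z<.15)),('front',(x>.44)&(x<.66)&(y<-.36)&(y>-.43)&(z>.12)&(z<.15))):
            q=W[m]; print(n,nm,len(q),*rect(q[:,:2]))
im=np.hstack([cv2.resize(cv2.imread('pics/top3.png')[90:250,300:480],(400,355)),cv2.resize(cv2.imread('pics/side3.png')[60:220,220:400],(400,355))]);cv2.imwrite('pics/c3.png',im)
E
```

```text
36.55 [-0.29521595 -0.67673228 -0.04354319]
side handle 330 [ 540.7 -159.7] [120.1  15.5] 0.82
side stop 78 [ 494.3 -400.6] [73.6 10.9] 1.55
side front 248 [ 494.  -383.1] [45.6 74.2] 89.84
top handle 67 [ 590.8 -158.8] [23. 12.] 4.2
top stop 210 [ 553.2 -394.8] [ 24.6 187.9] 88.33
top front 503 [ 553.3 -382.4] [188.4  44.4] 0.09
```

View pics/c3.png

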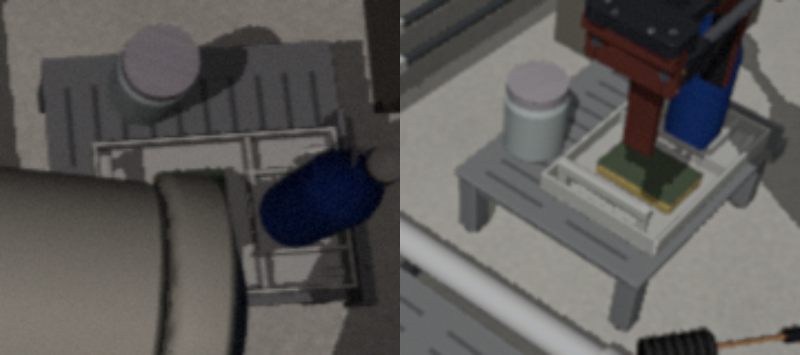

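The tray is on the right riser with its bottle standing, but the arm hides the front edge, so I'll move it clear and measure the front gap.

```bash
python3 - <<'E'
from h import *
import bench
bench.move_to([.36,.30,.42],Q);bench.hold(.2);print(bench.state()['time'])
for n in('side','top'):
    i=bench.get_image(n);np.savez(n+'4.npz',**i);cv2.imwrite(f'pics/{n}4.png',i['frame'])
    W=cloud(i);x,y,z=np.moveaxis(W,-1,0)
    with np.errstate(invalid='ignore'):
        m=(x>.45)&(x<.63)&(y<-.13)&(y>-.19)&(z>.155)&(z<.18);q=W[m];print(n,'handle',len(q),*rect(q[:,:2]))
        m=(x>.46)&(x<.65)&(y<-.36)&(y>-.43)&(z>.136)&(z<.15);q=W[m];print(n,'stop',len(q),*rect(q[:,:2]))
t=cv2.imread('pics/top4.png')[90:250,300:480];s=cv2.imread('pics/side4.png')[60:220,220:400]
cv2.imwrite('pics/c4.png',np.hstack([cv2.resize(a,(400,355),interpolation=cv2.INTER_CUBIC) for a in(t,s)]))
E
```

```text
38.075
side handle 129 [ 566.9 -158.9] [66.6 13. ] 0.88
side stop 0 [0. 0.] [0. 0.] 0.0
top handle 347 [ 542.5 -161.2] [120.1  12.7] 2.44
top stop 173 [ 553.4 -381.9] [186.7  39.5] 2.4
```

View pics/c4.png

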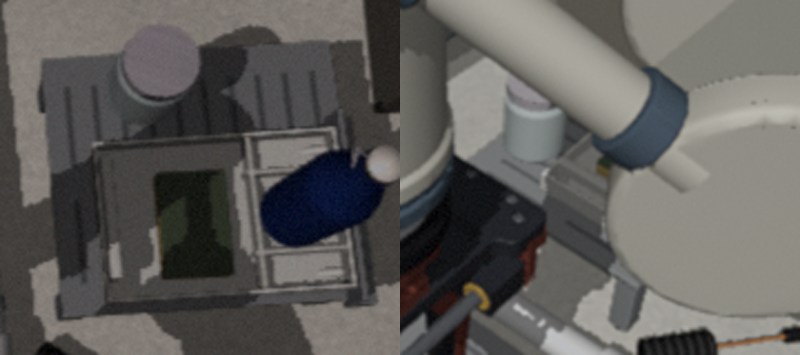

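From the top view, tray travel is 443.7 mm against 445.8 mm by the tool, and yaw is 2.4°. It may have backed off by up to 2 mm on release. I'll nudge it gently from behind the bar with closed fingers, which seats it and can't pull it back.

```bash
python3 - <<'E'
from h import *
import bench
d=.405;P=lambda d,z:[*(H0+D*d),z]
bench.close()
bench.move_to(P(d,.30),Q);bench.move_l(P(d,.147),.12);bench.hold(.3)
b=bench.state()['ft_force'];print(bench.state()['time'],np.round(b,2),bench.state()['finger_gap'])
while d<.440:
    d+=.001;bench.move_l(P(d,.147),.012)
    s=bench.state();f=s['ft_force']-b;l=(np.dot(s['ee_pos'][:2]-H0,D)-d)*1000
    if d>.418: print(f"{d*1000:.0f} {s['time']:.2f} lag{l:.2f}",np.round(f,1))
    if f[1]>6.5:break
bench.hold(.1);print(np.round(bench.state()['ft_force']-b,1))
bench.move_l(P(d-.03,.147),.05);bench.move_l(P(d-.03,.35),.15);bench.move_to([.36,.30,.42],Q);bench.hold(.2)
i=bench.get_image('top');W=cloud(i);x,y,z=np.moveaxis(W,-1,0)
with np.errstate(invalid='ignore'):
    q=W[(x>.45)&(x<.63)&(y<-.13)&(y>-.19)&(z>.155)&(z<.18)]
print('handle',rect(q[:,:2]),bench.state()['time']);cv2.imwrite('pics/top5.png',i['frame'])
E
```

```text
42.975 [0.26 0.5  0.39] 0.0007777966295869565
418 46.23 lag0.06 [-0.1 -0.6 -0.4]
419 46.48 lag0.03 [ 0.5 -0.2  0.3]
420 46.73 lag0.08 [-0.5 -1.  -0.8]
421 46.98 lag0.06 [-0.9 -1.2 -0.2]
422 47.23 lag0.04 [-0.8 -1.   0.3]
423 47.48 lag0.02 [-0.2 -0.2 -0.3]
424 47.73 lag0.07 [-0.1 -0.8 -0.5]
425 47.98 lag0.04 [-0.8 -0.7 -0.2]
426 48.23 lag0.07 [ 0.1 -0.3 -0.4]
427 48.48 lag0.07 [ 0.1 -1.3  0.5]
428 48.73 lag0.06 [ 0.2 -0.5  0.2]
429 48.98 lag0.04 [-0.1 -0.5  0. ]
430 49.23 lag0.07 [-0.6  0.7 -0.8]
431 49.48 lag0.05 [ 0.1 -0.3 -0.9]
432 49.73 lag0.05 [ 0.1 -1.4 -1.1]
433 49.98 lag-0.11 [-0.2  0.4  0.6]
434 50.23 lag-0.43 [-1.   2.6  2.1]
435 50.48 lag0.09 [-0.6  2.2  3.9]
436 50.73 lag0.17 [0.1 2.7 4.3]
437 50.98 lag-0.05 [0.1 2.5 5.7]
438 51.23 lag-0.08 [0.2 4.1 4.8]
439 51.48 lag-0.22 [-0.3  4.5  5.3]
440 51.73 lag-0.20 [-0.7  3.2  5.2]
[0.2 3.7 5.1]
handle (array([ 542.4, -161.1]), array([120.6,  12.5]), 2.39) 56.0333
```

```bash
python3 -c "
from bench import *
print(job_done())"
```

```text
the job is handed in; nothing more can be done
None
```

I slid the tray, with the bottle upright in it, across the gap onto the right riser until it touched the end stop (about 5 N), let go, and handed the job in at about 56 s. That the front is within 2.5 mm of the stop is not confirmed: the camera showed about 2 mm less travel than the arm did, and a gentle push from behind afterwards did not move the tray.

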